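# Clamp the jam jar and unscrew its tight lid

## Task

Get the tight lid off the jam jar: first slide the vice's loose jaw along its rails until the square jar is held snug and flush between the two jaws, then unscrew the red lid anticlockwise and stop turning as soon as its thread lets go. Lift the lid straight up and finish still holding it in the gripper, level, just above the open jar and clear of it, with the jar left standing in the closed jaws; leave the mug, salt shaker, egg cup and teaspoon alone.

Things in the scene. Friction and masses are not known exactly. Their poses are not given: they have to be found in the camera images.
- vice: Wooden jar vice fixed to the worktop: base 130 x 290 mm, top 18 mm high, a fixed upright jaw at its +y end. Origin: centre of its underside, z up. Its y axis runs along the rails from the sliding jaw to the fixed jaw, whose flat face (104 mm wide) is at y = +115 mm, x = 0. Both jaws reach at most 64 mm above the worktop.
- jaw (a joint): Travel of the sliding jaw in m: 0 = wide open (135 mm between the faces), larger = nearer the fixed jaw; gap = 0.135 minus this; about 0.075 with the jar flush between, 0.095 at the end of travel. Stiff: about 9 N moves it, up to 18 N when pressing the jar home, and it stays where it is left.
- jaw_knob (a point): Middle of the black knob on the sliding jaw: 28 mm across, 78 mm above the worktop (top at 90, underside at 60 mm), on a 17 mm steel stem above the jaw's carriage, whose top is 36 mm high. The jaw's face is 60 mm from the knob's axis towards the fixed jaw. Axes as the vice's.
- jar: Loose square glass jar of dark red jam, about 0.34 kg: body 60 x 60 mm, 64 mm high, then shoulder and round neck; rim 88 mm above its underside. Stands on the vice's base between the jaws, clear of them and a little turned; unclamped, it turns with the lid. Origin: centre of its underside; z up; x, y square to its sides.
- lid: Red metal twist-off lid on the jar, 56 mm across, 17 mm high, 45 g. Origin: centre of its skirt's lower edge, z up. Tight: origin about 76 mm above the jar's underside (under the skirt 3 mm of neck, then the shoulder), x axis within 0.12 rad of the jar's x. Takes 0.15 to 0.3 N m to turn.
- mug_cream: Bystander: striped cream mug 83 x 115 x 86 mm, upright; origin at the centre of its underside.
- salt: Bystander: salt shaker 44 mm across, 90 mm high, upright; origin at the centre of its underside.
- egg_cup: Bystander: pale blue egg cup 49 mm across, 64 mm high, upright; origin at the centre of its underside.
- teaspoon: Bystander: steel teaspoon 137 mm long lying on a round wooden board; origin under its middle.
- jar_rim (a point): Centre of the jar's mouth, on the rim. Three threads on the neck hold the lid's lugs; a springy seal in the lid pushes it up with 10 to 13 N (felt in the gripper at release). Turned anticlockwise (from above) the lid rises about 1 mm, lets go after 1.0 to 1.25 rad, pops up 2 mm and lifts off freely; past about 1.55 rad stops block it. Lifted sooner, it takes the jar along.
Mind the look-alikes: they are no part of the job. Of the things shaped like the lid, the red one is meant.

How it is judged:
By the outcome, as a careful person would: the job done as asked, in the order asked, and still so for the second after the job is handed in, while the arm keeps its last pose, push and grip.
It also fails if it takes over 48 s, if anything falls off the work surface, if the arm or the gripper's body presses on something with over 40 N, if the wrist force passes 120 N, or if a joint passes its speed limit or range.

## Robot

A 6-joint arm with a two-finger parallel gripper is mounted at the origin on a cart in front of the work surface, level with it; the furniture and walls round the work are solid. World frame = base frame: x ahead of the robot, y to its left, z up, the work surface at z = 0. Lengths are in m, angles in rad, forces in N, time in s.
With the tool pointing down it reaches from about 0.375 to 0.925 m from the base axis. Payload 5.7 kg.
Tool frame: the origin (TCP) lies at the very end of the fingers, on their centre line; the grasp point (between the pads) lies 19 mm behind it; z points along the fingers, y is the line along which they close (so a half turn about z gives the same grasp; the last joint's range is limited). The gripper opens to 88 mm and grips with 3 to 60 N. Pads are 20 mm wide; open, the fingers measure 115 mm over their backs; the gripper's body (75 mm by 178 mm) begins 61 mm behind the grasp point.
Start: joints at [1.018, 0.359, 1.51, -0, 1.272, -0.115], TCP at [0.254, 0.543, 0.223] pointing down, gripper open.
Joint ranges: [-2.97, 2.97], [-1.01, 2.36], [0.21, 2.38], [-0.96, 4.11], [0.2, 2.71], [-2.98, 2.98]. Speed limits (rad/s): [2.39, 2.39, 3.14, 3.14, 3.14, 3.14].

## Interface

Orientations are given as a unit quaternion [w, x, y, z].
In Python, from station import * gives the robot as it stands.
- The arm moves only by the shell command python3 -m pendant 'ROWS' [OPENING] [FORCE]. ROWS is a JSON list of rows, 1 to 10 of them, each of 4 numbers: dx, dy, dz in m, then a turn about the tool's z in rad; each row is the pose to reach, as a shift and turn from the pose commanded when the command began, along the tool's axes at that moment; what a row does not reach only later rows make up. A row lasts 1/12 s, in which the tool goes at most 0.0417 m and 0.125 rad, less where a joint would pass 70% of its speed; a pose out of reach is approached as far as the arm can. OPENING is the finger opening in m, set as the command begins (- or left out keeps the last). The fingers move at their own pace and stop on an object; FORCE is the grip in N (left out, the last holds). Time passes only in rows, so rows that do not move let the fingers close. It prints the time, the measured TCP pose, the force, the opening and the grip force at its end. Input that does not fit is refused with a message, and nothing moves.
- state(): the state, without advancing time (a new reading comes with each control period).
- camera(name): name is "scene" or "top"; returns a dict with "color" (400x640x3 uint8, blue, green, red), "depth" (400x640 float32, m along the optical axis (not along the pixel's ray), 0 where there is no reading), "fx", "fy", "cx", "cy" (pixels), "eye" and "attitude" of the camera in the world. Camera axes: x right, y up, looking along -z (the intrinsics and any distortion apply to the point x, -y, -z); pixel columns grow to the right and rows downward; lengths in m; the calibration is good to about 2 mm. A picture is of the moment at which its call begins.
- close_job(): hands the job in; it is judged then, once.
The state is a dict: "time_s": time; "joint_pos": joint angles; "dq": joint speeds; "joint_efforts": joint torques, N m; "tcp_pos": TCP position; "eef_rot": TCP orientation; "ft_force": force on the tool from outside, world axes, zero at the start; "ft_torque": the same for the moment, N m; "grip_width": finger opening in m; "gripper_force": force on a finger pad.
Only numpy, scipy, OpenCV 4.12 (cv2) and the standard library are available. Lean on these libraries where they do the work, as an engineer would, in place of code of your own. Each camera call takes 0.05 s, during which the arm holds its last target. There are 200 camera calls.

## Working session

There is one attempt and no reset: what is moved stays moved. The work goes in short steps, Python scripts to look and compute and a shell command to move; the robot and the scene stay as the last step left them, time stands still between calls to the robot, and variables do not carry over. Pictures are saved under pics/ and viewed, at most 10 in all, crops included, and the job is handed in when it is done.

```bash
ls; mkdir -p pics
cat > h.py <<'E'
from station import *
import numpy as np, cv2
from scipy.spatial.transform import Rotation as R
def quat(q): return R.from_quat([q[1],q[2],q[3],q[0]])
def att(c):
    a=np.array(c["attitude"],float)
    return a if a.shape==(3,3) else quat(a).as_matrix()
def cloud(c):
    d=c["depth"]; v,u=np.mgrid[:d.shape[0],:d.shape[1]]
    p=np.stack([(u-c["cx"])/c["fx"]*d,-(v-c["cy"])/c["fy"]*d,-d],-1)
    return p@att(c).T+np.array(c["eye"])
E
python3 - <<'E'
from h import *
s=state(); print(s)
for n in("scene","top"):
    c=camera(n); print(n,{k:v for k,v in c.items() if k not in("color","depth")})
    cv2.imwrite(f"pics/{n}0.png",c["color"]); np.savez(f"{n}0.npz",**c)
E
```

```text
pics
{'time_s': 0.0, 'joint_pos': array([ 1.01791704e+00,  3.59483299e-01,  1.51145500e+00, -2.08154005e-05,
        1.27249146e+00, -1.15097741e-01]), 'dq': array([-0.00042089, -0.00083049,  0.00010265, -0.00106094,  0.0002752 ,
        0.00090712]), 'joint_efforts': array([ 2.28235322e-04, -5.15357888e+01, -2.70730072e+01,  6.73622056e-02,
        3.49862210e-02, -1.41905321e-04]), 'tcp_pos': array([0.25399857, 0.54280653, 0.22181393]), 'eef_rot': array([-2.91718890e-04,  2.17143910e-01,  9.76139170e-01, -8.71056942e-04]), 'ft_force': array([ 1.00320044,  0.64167501, -0.22246266]), 'ft_torque': array([-0.00280647, -0.0028737 , -0.01645372]), 'gripper_force': 0.0, 'grip_width': 0.08780492127122766}
scene {'fx': 415.64910199711824, 'fy': 415.64910199711824, 'cx': 317.4516105945728, 'cy': 201.3179605309559, 'eye': array([ 0.13794202, -0.76238549,  0.81929725]), 'attitude': array([ 0.87518039,  0.41226668, -0.1153821 , -0.22534961])}
top {'fx': 417.4201603748329, 'fy': 417.4201603748329, 'cx': 322.18608343051613, 'cy': 204.5674263155929, 'eye': array([0.42104515, 0.01911247, 1.36440759]), 'attitude': array([-0.70341963, -0.03834505,  0.04704729,  0.70817868])}
```

View pics/scene0.png

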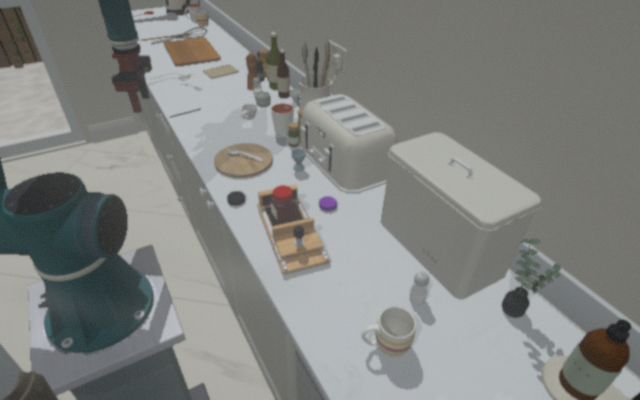

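View pics/top0.png

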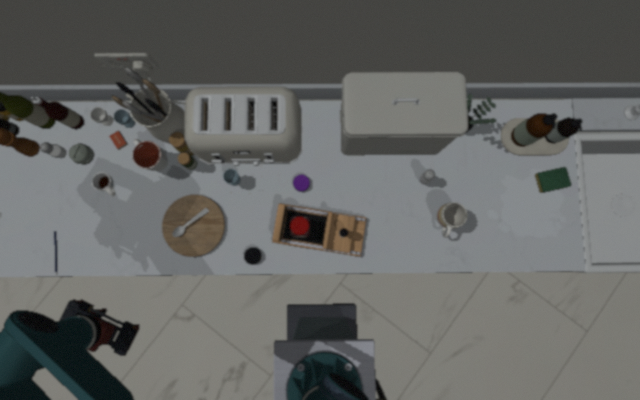

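Scene view: the red lid on the jar is at (283,192), with the vice around it and the knob at (298,232). Top view: the lid is at (300,226), the knob at (344,232) and the vice runs from (275,228) to (367,232).

Things that could be taken for the lid:
- black disc: scene (236,198), top (253,255)
- purple disc: scene (327,203), top (302,183)
- red tumbler: scene (282,115), top (147,155)

I choose the red one, on the jar in the vice. Next I measure it and check it in a close crop.

Run:
```python
from h import *
out=[]
for n,box in(("scene",(170,150,350,280)),("top",(240,170,390,270))):
    c=dict(np.load(f"{n}0.npz")); P=cloud(c); b=c["color"].astype(int)
    red=(b[...,2]>90)&(b[...,1]<60)&(b[...,0]<70)
    m=np.zeros_like(red); x0,y0,x1,y1=box; m[y0:y1,x0:x1]=1
    red&=m
    q=P[red]; print(n,"red",red.sum(),np.median(q,0),np.percentile(q,[3,97],0).round(4).tolist())
    t=red&(P[...,2]>q[:,2].max()-0.012); k=P[t]; print(" top mid",(np.percentile(k,2,0)+np.percentile(k,98,0))/2)
    dark=(b.max(-1)<60)&m&(P[...,2]>0.078)&(P[...,2]<.1); print(" knob",dark.sum(),np.median(P[dark],0) if dark.any() else 0, np.argwhere(dark).mean(0))
    # wood, upper surfaces
    wood=(b[...,2]-b[...,0]>40)&m&~red&(b[...,1]>80)
    for lo,hi in((.012,.024),(.03,.042),(.057,.07)):
        w=wood&(P[...,2]>lo)&(P[...,2]<hi)&(P[...,0]>.3)
        if w.sum()>20:
            r=cv2.minAreaRect(P[w][:,:2].astype(np.float32)); print(" wood",lo,w.sum(),np.round(r[0],4),np.round(r[1],4),r[2])
    out.append(cv2.resize(c["color"][y0:y1,x0:x1],(400,400*(y1-y0)//(x1-x0)),interpolation=cv2.INTER_CUBIC))
h=max(o.shape[0] for o in out)
cv2.imwrite("pics/crop.png",np.hstack([cv2.copyMakeBorder(o,0,h-o.shape[0],0,0,0) for o in out]))
```

```text
return _methods._mean(a, axis=axis, dtype=dtype,
  ret = um.true_divide(
Traceback (most recent call last):
IndexError: index -1 is out of bounds for axis 0 with size 0
```

Run:
```python
from h import *
out=[]
for n,box,px in(("scene",(170,150,350,280),((283,192),(298,232),(311,242),(279,185))),("top",(240,170,390,270),((300,226),(344,232),(356,232),(279,226)))):
    c=dict(np.load(f"{n}0.npz")); P=cloud(c); b=c["color"].astype(int)
    for u,v in px: print(n,u,v,b[v,u],P[v,u].round(4))
    red=(b[...,2]>2.2*b[...,1])&(b[...,2]>2.2*b[...,0])&(b[...,2]>60)
    m=np.zeros_like(red); x0,y0,x1,y1=box; m[y0:y1,x0:x1]=1
    red&=m
    q=P[red&(P[...,2]>.06)]; print(n,"red",red.sum(),len(q))
    if len(q):
        print(np.median(q,0)); zt=np.percentile(q[:,2],90)
        k=q[q[:,2]>zt-.006]; r=cv2.minEnclosingCircle(k[:,:2].astype(np.float32)); print(" top",zt,r,len(k),k.mean(0))
    dark=(b.max(-1)<60)&m&(P[...,2]>0.078)&(P[...,2]<.1); print(" knob",dark.sum(),P[dark].mean(0) if dark.any() else 0)
    wood=(b[...,2]>1.25*b[...,0])&m&~red
    for lo,hi in((.008,.026),(.028,.044),(.054,.072)):
        w=wood&(P[...,2]>lo)&(P[...,2]<hi)&(P[...,0]>.3)
        if w.sum()>20:
            r=cv2.minAreaRect(P[w][:,:2].astype(np.float32)); print(" wood",lo,w.sum(),np.round(r[0],4),np.round(r[1],4),r[2])
    out.append(cv2.resize(c["color"][y0:y1,x0:x1],(400,400*(y1-y0)//(x1-x0)),interpolation=cv2.INTER_CUBIC))
h=max(o.shape[0] for o in out)
cv2.imwrite("pics/crop.png",np.hstack([cv2.copyMakeBorder(o,0,h-o.shape[0],0,0,0) for o in out]))
```

```text
scene 283 192 [ 68  68 158] [0.5072 0.0658 0.1117]
scene 298 232 [66 67 67] [ 0.4821 -0.0725  0.087 ]
scene 311 242 [120 153 179] [ 0.5182 -0.0762  0.0373]
scene 279 185 [149 147 169] [ 5.703e-01  2.367e-01 -5.000e-04]
scene red 100 100
[0.50697368 0.0715813  0.11108111]
 top 0.11313394348035022 ((0.32676324248313904, -0.33623215556144714), 0.4662116765975952) 100 [0.5036594  0.06330959 0.11818564]
 knob 0 0
 wood 0.008 1677 [0.484  0.1826] [0.6246 0.193 ] 81.76245880126953
 wood 0.028 868 [0.5019 0.019 ] [0.2329 0.1151] 80.14933776855469
 wood 0.054 340 [0.5044 0.036 ] [0.2255 0.1128] 80.77130126953125
top 300 226 [ 19  20 102] [0.5088 0.0703 0.1101]
top 344 232 [18 15 17] [ 0.4912 -0.0634  0.0859]
top 356 232 [51 71 89] [ 0.4945 -0.1063  0.0211]
top 279 226 [ 70  97 120] [0.5122 0.1372 0.0681]
top red 281 277
[0.50914221 0.0730987  0.11126004]
 top 0.11424011261995112 ((0.47849875688552856, 0.0506771095097065), 0.06565337628126144) 244 [0.50998437 0.07172276 0.11689715]
 knob 102 [0.49692229 0.00374605 0.08478805]
 wood 0.008 754 [0.5014 0.0108] [0.2849 0.1252] 79.65847778320312
 wood 0.028 812 [0.5051 0.0168] [0.2258 0.1177] 80.521484375
 wood 0.054 505 [0.5131 0.0648] [0.1731 0.1157] 80.53937530517578
```

View pics/crop.png

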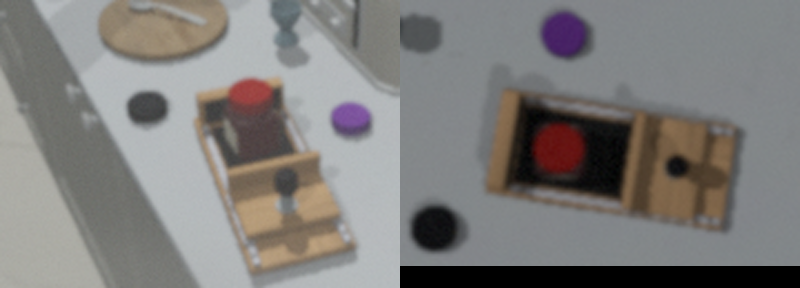

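The crop shows the red lid at (250,95) in the left half and (560,150) in the right, on the jar in the vice. The black and purple discs lie on the worktop beside it. I'll start the approach and refine the measurements from the saved images.

```bash
python3 -m pendant '[[-0.01,-0.01,0,-0.02],[-0.035,-0.034,0,-0.05],[-0.06,-0.058,0,-0.08],[-0.085,-0.082,0,-0.11],[-0.11,-0.106,0,-0.14],[-0.135,-0.13,0,-0.17],[-0.16,-0.154,0,-0.2],[-0.185,-0.178,0,-0.23],[-0.21,-0.2,0,-0.25],[-0.225,-0.21,0,-0.27]]' 0.05
```

```text
time_s: 0.93
tcp_pos: [0.3691, 0.2547, 0.2224]
eef_rot: [-0.0, 0.084, 0.996, -0.001]
ft_force: [-0.1, -0.2, -0.4]
grip_width: 0.0498
gripper_force: 0.0
```

```bash
cat >> h.py <<'E'
def ray(c,u,v):
    d=att(c)@np.array([(u-c["cx"])/c["fx"],-(v-c["cy"])/c["fy"],-1.]); return np.array(c["eye"]),d
def at_z(c,u,v,z):
    o,d=ray(c,u,v); return o+d*(z-o[2])/d[2]
def tri(a,b):
    (o,d),(p,e)=a,b; t=np.linalg.lstsq(np.c_[d,-e],p-o,rcond=None)[0]
    x,y=o+d*t[0],p+e*t[1]; return (x+y)/2,np.linalg.norm(x-y)
E
python3 - <<'E'
from h import *
C={n:dict(np.load(f"{n}0.npz")) for n in("scene","top")}
def ell(c,mask,near):
    n,l,st,ce=cv2.connectedComponentsWithStats(mask.astype(np.uint8)); i=l[near[1],near[0]]
    k=(l==i); cs,_=cv2.findContours(k.astype(np.uint8),0,1); e=cv2.minAreaRect(np.vstack(cs)); return ce[i],st[i].tolist(),e
b=C["top"]["color"].astype(int); red=(b[...,2]>2.2*b[...,1])&(b[...,2]>60)
lt,st,e=ell(C["top"],red,(300,226)); print("top lid",lt,st,e)
b2=C["scene"]["color"].astype(int); red2=(b2[...,2]>1.8*b2[...,1])&(b2[...,2]>120)
ls,st2,e2=ell(C["scene"],red2,(283,192)); print("scene lid",ls,st2,e2)
print("tri lid",tri(ray(C["top"],*lt),ray(C["scene"],*ls)),"top@.111",at_z(C["top"],*lt,.111),"scene@.111",at_z(C["scene"],*ls,.111))
kt=b.max(-1)<34; print("knob px",b[226:240,338:352].max(-1))
kk,sk,ek=ell(C["top"],kt,(344,232)); print("top knob",kk,sk,ek,at_z(C["top"],*kk,.09))
ks=b2.max(-1)<95; k2,s2,e2=ell(C["scene"],ks,(298,232)); print("scene knob",k2,s2,e2, at_z(C["scene"],*k2,.078)); print(tri(ray(C["top"],*kk),ray(C["scene"],*k2)))
# vice yaw: outer outline in top (not counter-grey)
w=((b[...,2]>1.2*b[...,0])); w[:170]=0;w[270:]=0;w[:,:260]=0;w[:,390:]=0
pts=np.argwhere(w)[:,::-1].astype(np.float32); r=cv2.minAreaRect(pts); print("vice outline",r)
for q in cv2.boxPoints(r): print(at_z(C["top"],*q,.03).round(4))
E
```

```text
top lid [299.13879004 225.53024911] [290, 217, 19, 18, 281] ((299.0, 225.5), (17.0, 18.0), 90.0)
scene lid [282.25609756 191.59756098] [274, 186, 18, 12, 164] ((282.5, 191.5), (11.0, 17.0), 90.0)
tri lid (array([0.5094772 , 0.07335305, 0.10724992]), np.float64(0.002054529419811952)) top@.111 [0.51016774 0.0728159  0.111     ] scene@.111 [0.50654527 0.069268   0.111     ]
knob px [[116 117 116 115 113 113 119 125 126 123 121 120 120 120]
 [115 115 115 109 102 100 105 114 117 121 121 120 121 118]
 [114 113 104  93  78  69  73  82  97 110 118 120 121 117]
 [112 105  86  64  48  34  36  49  68  90 105 114 117 117]
 [112  95  67  39  22  19  16  24  42  63  84  98 105 108]
 [113  85  50  23  19  18  14  17  24  42  62  79  89  89]
 [111  83  46  21  20  23  18  14  23  34  54  69  74  75]
 [112  83  48  24  19  17  23  15  16  36  54  69  71  73]
 [117  95  60  31  21  19  22  19  26  43  60  69  74  75]
 [120 104  77  51  32  30  30  35  46  60  70  72  72  72]
 [127 118 104  83  70  60  63  69  77  79  77  77  73  72]
 [129 125 119 108 100  99  99 106 108 104  93  80  75  74]
 [131 129 126 119 120 119 122 122 123 119 107  93  86  82]
 [130 129 126 125 126 128 127 127 126 125 118 111 100  90]]
top knob [343.4516129  232.41935484] [341, 230, 6, 6, 31] ((343.5, 232.5), (5.0, 5.0), 90.0) [ 0.48970808 -0.06146489  0.09      ]
scene knob [298.34862385 231.59633028] [293, 226, 11, 13, 109] ((298.0, 232.0), (12.0, 10.0), 90.0) [ 0.4877923 -0.0630782  0.078    ]
(array([ 0.48949822, -0.06192843,  0.07644405]), np.float64(0.0020329916785122213))
vice outline ((319.0359802246094, 229.3767852783203), (90.12555694580078, 39.7762565612793), 9.162346839904785)
[0.4646 0.1646 0.03  ]
[0.5904 0.1451 0.03  ]
[ 0.5422 -0.1407  0.03  ]
[ 0.4171 -0.118   0.03  ]
```

```bash
python3 -m pendant '[[-0.01,-0.018,0,0],[-0.03,-0.052,0,0],[-0.05,-0.086,0,0],[-0.07,-0.12,0,0],[-0.09,-0.154,0,0],[-0.11,-0.188,0,0],[-0.13,-0.222,0,0],[-0.15,-0.256,0,0],[-0.165,-0.282,0,0],[-0.1724,-0.2948,0,0]]' 0.05; python3 -m pendant '[[0,0,0.03,0],[0,0,0.06,0],[0,0,0.08,0],[0,0,0.08,0],[0,0,0.08,0]]'
python3 - <<'E'
from h import *
c=camera("scene"); cv2.imwrite("pics/s1.png",cv2.resize(c["color"][140:280,220:380],(800,700),interpolation=cv2.INTER_CUBIC)[:600])
s=state(); print(s["tcp_pos"],s["ft_force"],s["joint_pos"])
E
```

```text
time_s: 1.77
tcp_pos: [0.4911, -0.0652, 0.2225]
eef_rot: [0.0, 0.085, 0.996, -0.001]
ft_force: [0.1, -0.3, -0.0]
grip_width: 0.0504
gripper_force: 0.0
time_s: 2.18
tcp_pos: [0.4886, -0.0609, 0.1419]
eef_rot: [-0.002, 0.084, 0.996, 0.0]
ft_force: [0.2, -0.6, -0.1]
grip_width: 0.05
gripper_force: 0.0
[ 0.48987635 -0.06119312  0.14307753] [ 0.63549935 -0.10491761  0.69798852] [-2.64353600e-01  3.01546119e-01  1.82996649e+00  9.33516784e-05
  1.01056438e+00 -1.66787031e+00]
```

View pics/s1.png

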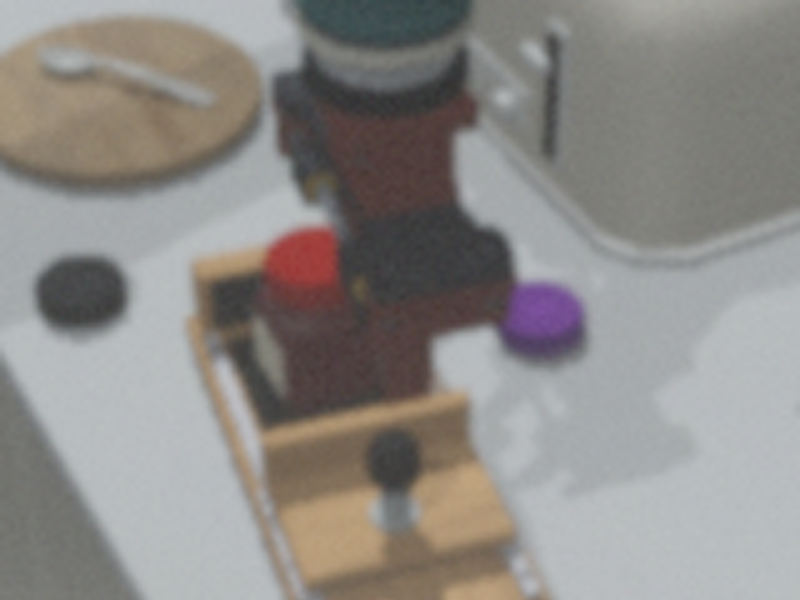

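The fingertips (390,390) hang just above the knob (390,460) and line up with it. I'll descend to TCP z ≈ 0.068, which keeps the tips above the 64 mm jaw top, and close.

```bash
python3 -m pendant '[[0,0,0.03,0],[0,0,0.05,0],[0,0,0.065,0],[0,0,0.075,0],[0,0,0.075,0],[0,0,0.075,0]]'; python3 -m pendant '[[0,0,0,0],[0,0,0,0],[0,0,0,0],[0,0,0,0],[0,0,0,0],[0,0,0,0]]' 0.02 30
```

```text
time_s: 2.73
tcp_pos: [0.4906, -0.0617, 0.0685]
eef_rot: [0.0, 0.084, 0.996, -0.0]
ft_force: [0.5, -0.1, 0.1]
grip_width: 0.0504
gripper_force: 0.0
time_s: 3.23
tcp_pos: [0.4904, -0.0623, 0.0684]
eef_rot: [0.001, 0.084, 0.996, -0.001]
ft_force: [-0.5, -3.0, 7.3]
grip_width: 0.0269
gripper_force: 30.0
```

```bash
python3 -m pendant '[[0,0.003,0,0],[0,0.008,0,0],[0,0.014,0,0],[0,0.02,0,0],[0,0.026,0,0],[0,0.032,0,0],[0,0.038,0,0],[0,0.044,0,0],[0,0.048,0,0],[0,0.05,0,0]]'; python3 -m pendant '[[0,0.002,0,0],[0,0.004,0,0],[0,0.006,0,0],[0,0.008,0,0],[0,0.01,0,0]]'
```

```text
time_s: 4.07
tcp_pos: [0.4987, -0.0138, 0.0684]
eef_rot: [0.001, 0.083, 0.997, -0.001]
ft_force: [-2.2, -9.6, 7.5]
grip_width: 0.0267
gripper_force: 30.0
time_s: 4.48
tcp_pos: [0.5004, -0.0043, 0.0684]
eef_rot: [0.001, 0.083, 0.997, -0.002]
ft_force: [-1.7, -10.1, 7.3]
grip_width: 0.0267
gripper_force: 30.0
```

```bash
python3 -m pendant '[[0,0.002,0,0],[0,0.004,0,0],[0,0.006,0,0],[0,0.008,0,0]]'; for i in 1; do python3 -m pendant '[[0,0.001,0,0],[0,0.002,0,0],[0,0.003,0,0]]'; done;  python3 -m pendant '[[0,0.001,0,0],[0,0.002,0,0]]'
```

```text
time_s: 4.82
tcp_pos: [0.5017, 0.0035, 0.0684]
eef_rot: [0.001, 0.083, 0.997, -0.002]
ft_force: [-1.9, -9.7, 6.1]
grip_width: 0.0267
gripper_force: 30.0
time_s: 5.07
tcp_pos: [0.5022, 0.0065, 0.0684]
eef_rot: [0.001, 0.083, 0.997, -0.002]
ft_force: [-2.1, -9.8, 6.6]
grip_width: 0.0261
gripper_force: 30.0
time_s: 5.23
tcp_pos: [0.5024, 0.0074, 0.0684]
eef_rot: [0.0, 0.083, 0.997, -0.003]
ft_force: [-2.7, -19.6, 7.7]
grip_width: 0.0266
gripper_force: 30.0
```

```bash
python3 -m pendant '[[0,0.001,0,0],[0,0.001,0,0]]';  python3 -m pendant '[[0,0.001,0,0],[0,0.001,0,0]]'
python3 - <<'E'
from h import *
c=camera("scene"); cv2.imwrite("pics/s2.png",cv2.resize(c["color"][150:270,220:380],(800,600),interpolation=cv2.INTER_CUBIC))
c=camera("top"); np.savez("top2.npz",**c); print(state()["ft_force"])
E
```

```text
time_s: 5.4
tcp_pos: [0.5024, 0.0074, 0.0684]
eef_rot: [0.0, 0.082, 0.997, -0.003]
ft_force: [-3.8, -20.7, 8.4]
grip_width: 0.0266
gripper_force: 30.0
time_s: 5.57
tcp_pos: [0.5024, 0.0074, 0.0684]
eef_rot: [0.0, 0.082, 0.997, -0.004]
ft_force: [-4.1, -24.2, 7.4]
grip_width: 0.0267
gripper_force: 30.0
[ -4.10768593 -24.18173848   7.98125522]
```

View pics/s2.png

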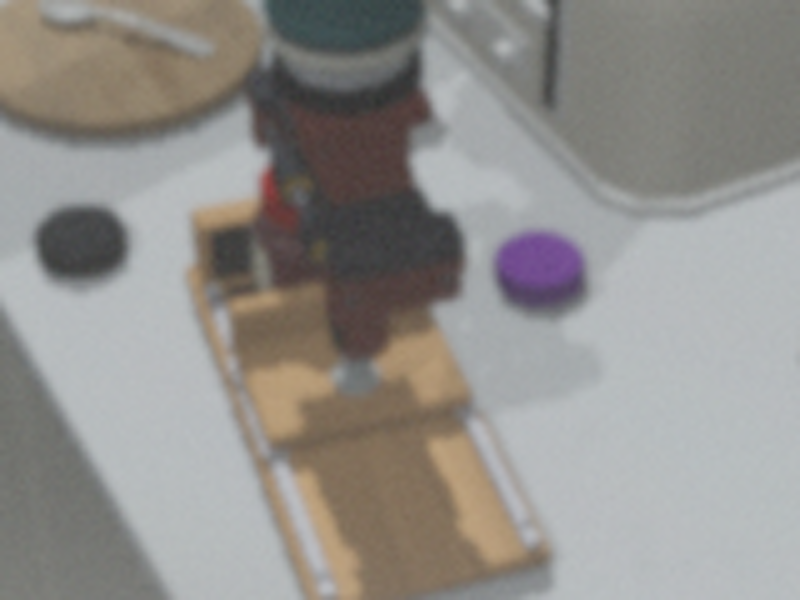

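```bash
python3 -m pendant '[[0,0.002,0,0],[0,0.002,0,0],[0,0.002,0,0]]';  python3 -m pendant '[[0,-0.002,0,0],[0,-0.004,0,0],[0,-0.004,0,0]]';  python3 -m pendant '[[0,0,0,0],[0,0,0,0],[0,0,0,0],[0,0,0,0]]' 0.046; python3 -m pendant '[[0,0,-0.01,0],[0,0,-0.03,0],[0,0,-0.05,0],[0,0,-0.08,0],[0,-0.03,-0.08,0],[0,-0.07,-0.08,0],[0,-0.1,-0.08,0],[0,-0.1,-0.08,0],[0,-0.1,-0.08,0]]' 0.086
python3 - <<'E'
from h import *
c=camera("scene"); d=camera("top"); np.savez("scene3.npz",**c); np.savez("top3.npz",**d)
cv2.imwrite("pics/s3.png",np.hstack([cv2.resize(x["color"][a:a+80,b:b+80],(400,400),interpolation=cv2.INTER_CUBIC) for x,a,b in((c,160,245),(d,190,265))]))
b=d["color"].astype(int); red=(b[...,2]>2.2*b[...,1])&(b[...,2]>60); red[:200]=0; red[250:]=0; red[:,:280]=0; red[:,320:]=0
v,u=np.nonzero(red); print(red.sum(),u.mean(),v.mean(),at_z(d,u.mean(),v.mean(),.111))
b=c["color"].astype(int); red=(b[...,2]>1.8*b[...,1])&(b[...,2]>120); red[:170]=0; red[210:]=0; red[:,:255]=0; red[:,320:]=0
v2,u2=np.nonzero(red); print(red.sum(),u2.mean(),v2.mean(),at_z(c,u2.mean(),v2.mean(),.109)); print(tri(ray(d,u.mean(),v.mean()),ray(c,u2.mean(),v2.mean())))
E
```

```text
time_s: 5.92
tcp_pos: [0.5023, 0.0075, 0.0684]
eef_rot: [-0.0, 0.081, 0.997, -0.006]
ft_force: [-5.6, -32.6, 8.1]
grip_width: 0.0268
gripper_force: 30.0
time_s: 6.17
tcp_pos: [0.5023, 0.0074, 0.0684]
eef_rot: [0.0, 0.083, 0.997, -0.002]
ft_force: [-1.9, -13.9, 6.8]
grip_width: 0.0265
gripper_force: 30.0
time_s: 6.5
tcp_pos: [0.5018, 0.0107, 0.0675]
eef_rot: [-0.0, 0.084, 0.996, 0.0]
ft_force: [-0.2, 0.2, 0.2]
grip_width: 0.0454
gripper_force: 0.0
time_s: 7.25
tcp_pos: [0.4853, -0.0891, 0.1483]
eef_rot: [0.0, 0.085, 0.996, 0.0]
ft_force: [1.2, 0.8, 0.7]
grip_width: 0.0857
gripper_force: 0.0
281 291.34519572953735 222.83985765124555 [0.51842132 0.09622572 0.111     ]
134 280.1940298507463 186.22388059701493 [0.51309671 0.09654797 0.109     ]
(array([0.51626764, 0.09736531, 0.10767304]), np.float64(0.005167514876069679))
```

View pics/s3.png

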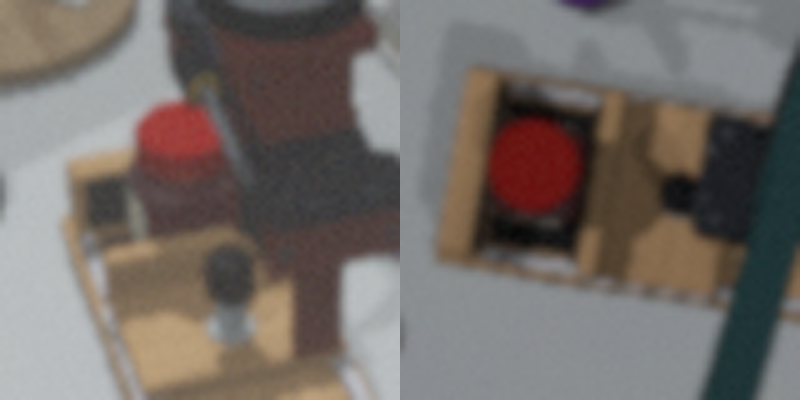

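The left half shows the jar between the closed jaws with the red lid at (180,130), and the right half shows the lid at (533,165). The measured lid centre (0.518, 0.096) matches knob + 90 mm along the rails, which gives (0.517, 0.096), so the jar is flush. Next I go to the lid.

```bash
python3 -m pendant '[[0,0.015,0,0],[0,0.05,0,0],[0,0.085,0,0],[0,0.12,0,0],[0,0.15,0,0],[-0.001,0.175,0,0],[-0.001,0.187,0,0],[-0.001,0.187,0,0],[-0.001,0.187,0,0]]' 0.086 && python3 -m pendant '[[0,0,0.02,0],[0,0,0.035,0],[0,0,0.045,0],[0,0,0.053,0],[0,0,0.053,0],[0,0,0.053,0]]'; python3 -c "
from station import *
s=state();print(s['tcp_pos'],s['ft_force'],s['joint_pos'])"
```

```text
time_s: 8.1
tcp_pos: [0.5171, 0.0966, 0.1475]
eef_rot: [-0.0, 0.082, 0.997, -0.0]
ft_force: [-0.3, -0.4, 0.5]
grip_width: 0.086
gripper_force: 0.0
time_s: 8.6
tcp_pos: [0.5173, 0.0953, 0.0945]
eef_rot: [-0.0, 0.084, 0.996, -0.0]
ft_force: [0.2, 0.2, 1.0]
grip_width: 0.0861
gripper_force: 0.0
[0.51732638 0.0952758  0.09448783] [0.18036383 0.16519316 1.01401447] [ 5.08948483e-02  4.10267687e-01  1.80810246e+00 -2.15033217e-04
  9.24190853e-01 -1.35113333e+00]
```

```bash
python3 -m pendant '[[0,0.001,0,0],[0,0.001,0,0],[0,0.001,0,0],[0,0.001,0,0],[0,0.001,0,0],[0,0.001,0,0]]' 0.04 35; python3 -m pendant '[[0,0,0,-0.06],[0,0,0,-0.12],[0,0,0,-0.18],[0,0,-0.0002,-0.24],[0,0,-0.0002,-0.3]]'
```

```text
time_s: 9.1
tcp_pos: [0.5178, 0.0962, 0.095]
eef_rot: [0.0, 0.083, 0.997, -0.001]
ft_force: [-0.5, -4.6, 2.8]
grip_width: 0.0556
gripper_force: 35.0
time_s: 9.52
tcp_pos: [0.5177, 0.0967, 0.0952]
eef_rot: [-0.0, -0.067, 0.998, -0.0]
ft_force: [-1.2, -1.5, 3.5]
grip_width: 0.0555
gripper_force: 35.0
```

```bash
python3 -c "
from station import *
s=state();print(s['ft_torque'],s['ft_force'])"; python3 -m pendant '[[0,0,0,-0.06],[0,0,-0.0001,-0.12],[0,0,-0.0002,-0.18],[0,0,-0.0002,-0.24],[0,0,-0.0003,-0.3]]'; python3 -m pendant '[[0,0,0,-0.06],[0,0,-0.0001,-0.12],[0,0,-0.0002,-0.18],[0,0,-0.0002,-0.24],[0,0,-0.0003,-0.3]]'; python3 -c "
from station import *
s=state();print(s['ft_torque'],s['ft_force'],s['joint_pos'][5])"
```

```text
[-0.3321572   0.21315596 -0.25593288] [-1.2123574  -1.51654775  3.5388553 ]
time_s: 9.93
tcp_pos: [0.5176, 0.0969, 0.0955]
eef_rot: [-0.0, -0.216, 0.976, -0.0]
ft_force: [-1.6, -0.2, 3.2]
grip_width: 0.0558
gripper_force: 35.0
time_s: 10.35
tcp_pos: [0.5176, 0.0969, 0.0958]
eef_rot: [-0.0, -0.359, 0.933, 0.0]
ft_force: [-0.8, -1.0, 3.1]
grip_width: 0.0559
gripper_force: 35.0
[-0.20310364  0.18553027 -0.21074283] [-0.81564435 -1.00537603  3.05949457] -2.251663969684367
```

```bash
python3 -m pendant '[[0,0,0,-0.04],[0,0,0,-0.05]]'|sed -n 3,4p; python3 -m pendant '[[0,0,0,-0.04],[0,0,0,-0.05]]'|sed -n 3,4p; python3 -c "
from station import *
s=state();print(s['ft_torque'],s['ft_force'],s['joint_pos'][5],s['tcp_pos'])"
```

```text
eef_rot: [-0.0, -0.382, 0.924, -0.0]
ft_force: [-1.5, -0.8, 5.3]
eef_rot: [0.0, -0.405, 0.915, 0.0]
ft_force: [-1.4, 0.1, 6.3]
[-0.10803191  0.3018597  -0.05545182] [-1.42020026  0.05613779  6.31089932] -2.349870299257735 [0.51765312 0.09697813 0.09592676]
```

```bash
for i in 1; do python3 -m pendant '[[0,0,0,0],[0,0,0,0]]'|sed -n 3,4p; python3 -c "
from station import *
s=state();print(s['ft_torque'],s['ft_force'],s['joint_pos'][5],s['tcp_pos'])"; python3 -m pendant '[[0,0,0,-0.03],[0,0,0,-0.03]]'|sed -n 3,4p; python3 -c "
from station import *
s=state();print(s['ft_torque'],s['ft_force'],s['joint_pos'][5],s['tcp_pos'])"; done
```

```text
eef_rot: [0.0, -0.404, 0.915, -0.0]
ft_force: [-2.3, 0.1, 5.8]
[-0.09285026  0.31172415 -0.02420287] [-2.31762234  0.12599271  5.79788637] -2.3481020785635778 [0.51769135 0.0969693  0.09595722]
eef_rot: [0.0, -0.418, 0.908, -0.0]
ft_force: [-2.8, -0.3, 7.7]
[-0.10582135  0.41944337  0.06085171] [-2.78270447 -0.30221854  7.74704333] -2.3794833432692726 [0.51778582 0.09697475 0.09611048]
```

```bash
python3 -m pendant '[[0,0,0,-0.03],[0,0,0,-0.03]]'|sed -n 3,4p; python3 -c "
from station import *
s=state();print(s['ft_torque'],s['ft_force'],s['joint_pos'][5],s['tcp_pos'])"
```

```text
eef_rot: [0.0, -0.432, 0.902, -0.0]
ft_force: [-3.4, -1.0, 9.4]
[-0.15085563  0.42828854  0.04207524] [-3.36326294 -1.02826763  9.41718496] -2.409429906769177 [0.51790507 0.09697158 0.09627161]
```

```bash
python3 -m pendant '[[0,0,0,-0.03],[0,0,0,-0.03]]'|sed -n 3,4p; python3 -c "
from station import *
s=state();print(s['ft_torque'],s['ft_force'],s['joint_pos'][5],s['tcp_pos'])"
```

```text
eef_rot: [0.0, -0.445, 0.895, -0.0]
ft_force: [-2.1, -1.7, 9.0]
[-0.13241398  0.46082285  0.01607407] [-2.10073274 -1.71477242  8.99239628] -2.439434013296202 [0.51796158 0.09694654 0.09632842]
```

```bash
python3 -m pendant '[[0,0,-0.0005,0],[0,0,-0.0005,0]]'|sed -n 2,4p; python3 -m pendant '[[0,0,-0.0005,0],[0,0,-0.0005,0]]'|sed -n 2,4p; python3 -c "
from station import *
s=state();print(s['ft_torque'],s['ft_force'],s['joint_pos'][5],s['tcp_pos'])"
```

```text
tcp_pos: [0.518, 0.0969, 0.0968]
eef_rot: [0.0, -0.445, 0.896, -0.0]
ft_force: [-2.3, -0.2, 8.2]
tcp_pos: [0.518, 0.0969, 0.0971]
eef_rot: [0.0, -0.445, 0.896, -0.0]
ft_force: [-2.2, -1.2, 7.4]
[-0.153842    0.34076439 -0.04122416] [-2.2026166  -1.21693251  7.43476726] -2.4381888909704514 [0.51796561 0.09692386 0.09705675]
```

```bash
python3 -m pendant '[[0,0,-0.0005,0],[0,0,-0.0005,0]]'|sed -n 2,4p; python3 -m pendant '[[0,0,-0.0005,0],[0,0,-0.0005,0]]'|sed -n 2,4p; python3 -m pendant '[[0,0,-0.0005,0],[0,0,-0.0005,0]]'|sed -n 2,4p;python3 -c "
from station import *
s=state();print(s['ft_torque'],s['ft_force'],s['joint_pos'][5],s['tcp_pos'])"
```

```text
tcp_pos: [0.5179, 0.0969, 0.0971]
eef_rot: [0.0, -0.445, 0.896, -0.0]
ft_force: [-1.0, -1.4, 4.1]
tcp_pos: [0.5177, 0.097, 0.0973]
eef_rot: [-0.0, -0.445, 0.896, 0.0]
ft_force: [-0.2, -0.4, -0.0]
tcp_pos: [0.5176, 0.0969, 0.0978]
eef_rot: [-0.0, -0.445, 0.896, 0.0]
ft_force: [-0.1, -0.6, -0.8]
[-0.05449609  0.01688114  0.01657433] [-0.12170196 -0.58078839 -0.81553275] -2.4389008470072215 [0.51761781 0.09692453 0.09776799]
```

```bash
python3 -m pendant '[[0,0,-0.001,0],[0,0,-0.002,0],[0,0,-0.003,0],[0,0,-0.003,0]]'|sed -n 2,6p
```

```text
tcp_pos: [0.5179, 0.097, 0.1012]
eef_rot: [0.0, -0.445, 0.896, -0.0]
ft_force: [-0.4, -0.5, -0.6]
grip_width: 0.0558
gripper_force: 35.0
```

Only the lid's weight (about 0.6 N) is felt, so the lid is free and the jar stays put. I'll lift it clear and look.

```bash
python3 -m pendant '[[0,0,-0.003,0],[0,0,-0.006,0],[0,0,-0.01,0],[0,0,-0.014,0],[0,0,-0.017,0],[0,0,-0.019,0],[0,0,-0.019,0],[0,0,-0.019,0],[0,0,-0.019,0]]'
python3 - <<'E'
from h import *
c=camera("scene"); d=camera("top")
cv2.imwrite("pics/s4.png",np.hstack([cv2.resize(x["color"][a:a+80,b:b+80],(400,400),interpolation=cv2.INTER_CUBIC) for x,a,b in((c,160,245),(d,190,265))]))
E
```

```text
time_s: 13.27
tcp_pos: [0.5176, 0.0969, 0.1199]
eef_rot: [-0.0, -0.445, 0.896, 0.0]
ft_force: [-0.0, 0.1, -1.4]
grip_width: 0.0562
gripper_force: 35.0
```

View pics/s4.png

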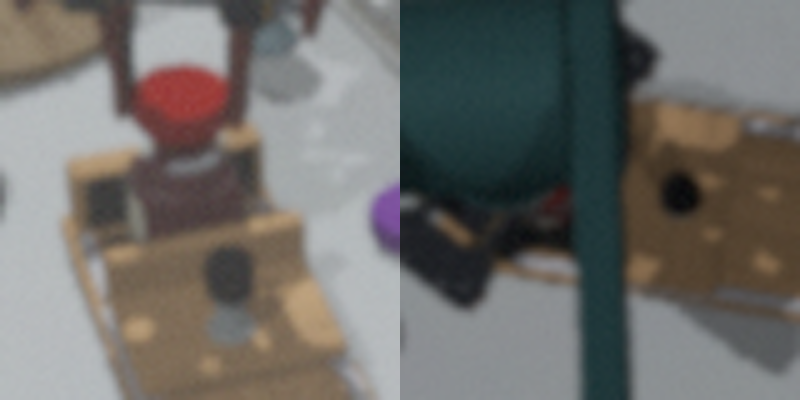

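The left half shows the lid level in the fingers at (182,105). The open neck is below it at (195,162), and the jar is still between the jaws. I'll raise it a few millimetres for margin and hand in.

```bash
python3 -m pendant '[[0,0,-0.002,0],[0,0,-0.004,0],[0,0,-0.004,0],[0,0,-0.004,0],[0,0,-0.004,0]]'; python3 -c "
from station import *
print(close_job())"
```

```text
time_s: 13.78
tcp_pos: [0.5178, 0.0969, 0.124]
eef_rot: [0.0, -0.445, 0.896, -0.0]
ft_force: [0.5, -0.2, 0.4]
grip_width: 0.0555
gripper_force: 35.0
the job is handed in; nothing more can be done
None
```

The job is handed in at 13.8 s: the jar is clamped in the vice, and the red lid let go after about 1.09 rad and is held level, an estimated 15 mm above the open jar (no verdict was returned).

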